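Clear the form and line up the hand stamp over its printed frame

TASK

First clear the form on the clipboard: put both crumpled paper balls into the small desktop bin. Then lift the hand stamp off the ink pad, carry it over the top of the row of standing books without touching them, and bring it above the printed frame on the form, centred and squared up with it, upright and hovering about a centimetre above the paper; the sole must never touch the form. Finish holding it still there in the gripper, and leave the mug, tea light and keys where they are.

Things in the scene. Friction and masses are not known exactly. Their poses are not given: they have to be found in the camera images.
- clipboard: small dark wooden clipboard with a white form, lying flat and fixed, 190 (x) x 130 (y) mm; origin under its centre, on the desk. The paper's surface is 5 mm above the origin. A steel clip stands on its +x end (x from 75 to 92 mm, up to 16 mm high). It lies either left or right of the book row, the ink pad on the other side.
- print_frame (a point): centre of the printed frame on the form, on the paper's surface; at x = -35 mm in the clipboard's frame. A thin black rectangle 80 (x) x 46 (y) mm; axes are those of the clipboard, z up. A half turn of the stamp makes no difference.
- paper_ball_big_center (a point): centre of the bigger crumpled white paper ball, rigid, about 38 mm across, 33 mm high, with a flat under- and upper side of 24 mm; it lies on the near half of the form, over the printed frame, its centre 16 mm above the paper. 12 g.
- paper_ball_small_center (a point): centre of the smaller crumpled white paper ball, rigid, about 30 mm across, 26 mm high, flat under- and upper side of 18 mm; it lies on the half of the form towards the clip, its centre 13 mm above the paper. 12 g.
- desk_bin: small round dark steel desktop bin, open at the top, fixed; rim 120 mm outside diameter, 100 mm high, wall 3 mm; it stands beyond the far end of the book row. Origin under its centre, on the desk.
- ink_pad: ink pad, an open shallow black case 100 (x) x 66 (y) x 13 mm with a grey felt whose top is 10 mm above the desk; fixed. Origin under its centre.
- stamp: hand stamp, loose, about 0.12 kg, standing upright on the ink pad: rubber sole 62 x 28 mm, wooden block 66 (x) x 32 (y) mm up to 20 mm above the sole's underside, steel neck of 18 mm diameter, dark wooden bar handle on top, 56 (x) x 20 (y) mm, from 32 to 66 mm above the underside. Origin at the centre of the sole's underside; x along the long side, z up.
- stamp_sole (a point): centre of the underside of the stamp's sole; axes those of the stamp
- stamp_handle (a point): centre of the stamp's bar handle, 49 mm above the sole's underside; pinch its 20 mm width (along the stamp's y)
- book_row: row of three books standing upright between two dark steel bookends, fixed; 200 mm long (x), 66 mm thick (y) over the bookends' uprights, whose low feet reach to 62 mm either side; 127 mm high. Origin under its centre, on the desk.
- book_row_top (a point): centre of the top of the book row, 127 mm above the desk; axes those of the row
- mug: striped mug with a handle, 85 mm across, 98 mm high, bystander at the right, at the back; origin under its centre
- tea_light: tea light in a thin metal cup, 38 mm across, 15 mm high, bystander at the right; origin under its centre
- keys: bunch of keys lying flat, 90 x 120 x 8 mm, bystander at the near left; origin under its centre

How it is judged (in metres and radians):
On the way, in this order (a step that is already met when the one before it is completed fails the run):
1. both paper balls lie in the desktop bin, let go (horizontal distance between each of paper_ball_big_center, paper_ball_small_center and desk_bin below 0.055 m and height (world z) of each of paper_ball_big_center, paper_ball_small_center below 0.09 m and contact force between the fingers and paper_ball_big below 0.05 N and contact force between the fingers and paper_ball_small below 0.05 N), for 0.2 s.
2. the stamp passes above the row of books, between its two ends (x of stamp_sole in the frame of book_row_top between -0.1 and 0.1 m and y of stamp_sole in the frame of book_row_top between -0.04 and 0.04 m and z of stamp_sole in the frame of book_row_top above 0 m), for 0.02 s.
At the end, for the whole second after the job is handed in: Ends with the gripper holding the stamp still and upright (0.12 rad): sole 3 to 20 mm above the paper, within 8 mm of the printed frame's centre, long side within 0.12 rad of the frame's (either way round), not touching the clipboard; both paper balls lie inside the bin (horizontal distance between stamp_sole and print_frame below 0.008 m and z of stamp_sole in the frame of print_frame between 0.003 and 0.02 m and angle between the x axis of stamp_sole and the x axis of print_frame, either way round below 0.12 rad and angle between stamp_sole's own z axis and vertical below 0.12 rad and linear speed of stamp below 0.02 m/s and contact force between the fingers and stamp above 1 N and contact force between stamp and clipboard below 0.05 N and horizontal distance between each of paper_ball_big_center, paper_ball_small_center and desk_bin below 0.055 m and height (world z) of each of paper_ball_big_center, paper_ball_small_center below 0.09 m); the arm keeps its last pose, push and grip.
It fails at once if the stamp touches the form or clipboard (contact force between stamp and clipboard above 0.3 N).
It fails at once if the stamp touches the books (contact force between stamp and book_row above 0.5 N).
It fails at once if the mug, tea light or keys are moved by more than 20 mm (distance of any of mug, tea_light, keys from where it was at the start of the episode above 0.02 m).
It also fails if it takes over 64 s, if anything falls off the work surface, if the arm or the gripper's body presses on something with over 40 N, if the wrist force passes 120 N, or if a joint passes its speed limit or range.

ROBOT

A 6-joint arm with a two-finger parallel gripper is mounted at the origin on a cart in front of the work surface, level with it; the furniture and walls round the work are solid. World frame = base frame: x ahead of the robot, y to its left, z up, the work surface at z = 0. Lengths are in mm, angles in rad, forces in N, time in s.
With the tool pointing down it reaches from about 400 to 925 mm from the base axis. Payload 12.5 kg.
Tool frame: the origin (TCP) lies midway between the tips of the shut fingers; the grasp point (between the pads) lies 19 mm behind it; z points along the fingers, y is the line along which they close (so a half turn about z gives the same grasp; the last joint's range is limited). The gripper opens to 95 mm and grips with 3 to 60 N. Pads are 20 mm wide; open, the fingers measure 119 mm over their backs; the gripper's body (75 mm by 180 mm) begins 59 mm behind the grasp point.
Start: joints at [-1.322, 0.491, 1.559, -0, 1.092, -0.106], TCP at [217.15, -586.082, 214.661] pointing down, gripper open.
Joint ranges: [-3.1, 3.1], [-0.84, 2.19], [0.05, 2.79], [-1.13, 4.28], [0.06, 2.93], [-2.69, 2.69]. Speed limits (rad/s): [2.22, 2.22, 2.79, 3.14, 3.14, 3.14].

INTERFACE

Orientations are given as [roll, pitch, yaw] about the fixed x, y, z axes, in that order (R = Rz(yaw) Ry(pitch) Rx(roll)).
In Python, from cell import * gives the robot as it stands. The module is installed in compiled form; this text tells all that it offers.
- The arm moves only by the tool arm_command, never from a script. Its arguments are lists of equal length, an entry for each row: "delta_pos": the shift along the world's x, y, z in units of 250 mm (1.0 is 250 mm), a list of three; "delta_rot": the turn, a rotation vector about the world's x, y, z in units of 90 degrees (1.0 is 90 degrees), a list of three; "claw": the closure, from 0 (fully open) to 1 (shut). In form: {"delta_pos": [[tx, ty, tz], ...], "delta_rot": [[wx, wy, wz], ...], "claw": [claw, ...]}. A call has exactly 5 rows; each row is the pose to reach, as a shift and turn from the pose commanded when the call began; what a row does not reach only later rows make up. A row lasts 1/12 s, in which the tool goes at most 41.7 mm and 7.16 degrees, less where a joint would pass 70% of its speed; a pose out of reach is approached as far as the arm can. A call with a number of a shift or a turn outside -1 to 1 is refused whole. A call with a gripper value outside its range is refused whole. The fingers move at their own pace and stop on an object; the grip force is fixed at half the most. Time passes only in rows, so rows that repeat a pose let the fingers close, or fill a call up. It gives the time, the measured TCP pose, the force, the opening and the grip force at its end, in the units of the state.
- state(): the state, without advancing time (a new reading comes with each control period).
- read_camera(name): name is "scene" or "top"; returns the picture (384x512x3 uint8, red, green, blue); there is no depth.
- calibration(name): a dict with "camera_matrix" (3x3 intrinsics, pixels), "T" (4x4, takes a point from camera to world coordinates). Camera axes: x right, y down, z forward; pixel columns grow to the right and rows downward; lengths in mm; the calibration is good to about 2 mm. A picture is of the moment at which its call begins. calibration takes no time and is no camera call.
- job_done(): hands the job in; it is judged then, once.
The state is a dict: "t": time; "joints": joint angles; "qvel": joint speeds; "tau": joint torques, N m; "eef_pos": TCP position; "tcp_rot": TCP orientation; "ft_force": force on the tool from outside, world axes, zero at the start; "moment": the same for the moment, N m; "opening": opening from 0.0 (shut) to 1.0 (fully open); "grip_force": force on a finger pad.
Only numpy, scipy, OpenCV 4.12 (cv2) and the standard library are available. Lean on these libraries where they do the work, as an engineer would, in place of code of your own. Each camera call takes 0.05 s, during which the arm holds its last target. There are 200 camera calls.

## Working session

There is one attempt and no reset: what is moved stays moved. The work goes in short steps, Python scripts to look and compute and a tool call to move; the robot and the scene stay as the last step left them, time stands still between calls to the robot, and variables do not carry over. Pictures are saved under pics/ and viewed, at most 10 in all, crops included, and the job is handed in when it is done.

Besides the shell and the picture viewer there is one more tool, called after "Request:" by a JSON object that holds its "name" and its "arguments", one argument or row to a line. arm_command: Moves the arm, as the interface text tells. Shifts and turns lie within -1 to 1; 1 stands for 250 mm of shift or 90 degrees of turn. Its arguments: {"type":"object","properties":{"delta_pos":{"type":"array"},"delta_rot":{"type":"array"},"claw":{"type":"array"}},"required":["delta_pos","delta_rot","claw"]}

```bash
mkdir -p pics; python3 - <<'E'
from cell import *
import cv2,numpy as np
for n in("scene","top"):
    im=read_camera(n);cv2.imwrite(f"pics/{n}0.png",im[:,:,::-1]);c=calibration(n);print(n,np.round(c["camera_matrix"],1).tolist(),np.round(c["T"],3).tolist())
s=state();print(s)
E
```

```text
scene [[415.2, 0.0, 252.4], [0.0, 415.2, 187.8], [0.0, 0.0, 1.0]] [[-0.582, -0.484, 0.653, -183.16], [-0.813, 0.34, -0.473, 434.204], [0.007, -0.806, -0.592, 758.729], [0.0, 0.0, 0.0, 1.0]]
top [[351.1, 0.0, 262.7], [0.0, 351.1, 197.1], [0.0, 0.0, 1.0]] [[-0.117, -0.972, 0.204, 338.381], [-0.993, 0.114, -0.028, -67.454], [0.004, -0.206, -0.979, 979.199], [0.0, 0.0, 0.0, 1.0]]
{'t': 0.1, 'joints': array([-1.32156462e+00,  4.91494047e-01,  1.55939429e+00, -2.41565381e-05,
        1.09167872e+00, -1.05658898e-01]), 'qvel': array([-0.00096826, -0.00207417, -0.00022742, -0.00114929, -0.0004446 ,
       -0.00154478]), 'tau': array([ 2.62483030e-03, -6.13623118e+01, -2.58605665e+01,  6.93781930e-02,
        4.70267900e-02, -6.10361553e-05]), 'eef_pos': array([ 217.1084275 , -585.85254786,  214.12144025]), 'tcp_rot': array([-3.14062143e+00, -8.14564786e-05,  3.54901716e-01]), 'ft_force': array([ 0.29568787,  0.62068381, -0.46009282]), 'moment': array([ 0.03583834, -0.01500469,  0.00678915]), 'grip_force': 0.0, 'opening': 0.998488942727779}
```

View pics/scene0.png

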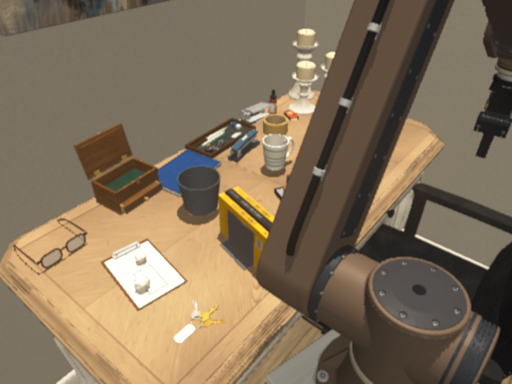

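View pics/top0.png

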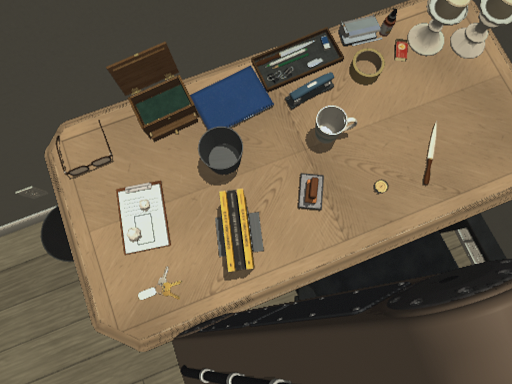

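The top view shows the clipboard at the left (144,217), with the balls at (145,205) and (134,234). The bin is at (221,150), the books at (236,230), the ink pad with stamp at (311,191), the tea light at (380,186) and the mug at (331,122). In the scene view the arm hides the ink pad.

```bash
cat > h.py <<'E'
import numpy as np,cv2
from cell import *
def ray(n,p):
    c=calibration(n);K,T=c["camera_matrix"],c["T"]
    d=T[:3,:3]@np.linalg.inv(K)@np.array([p[0],p[1],1.]);return T[:3,3],d/np.linalg.norm(d)
def onz(n,p,z):
    o,d=ray(n,p);return (o+d*(z-o[2])/d[2])
def tri(p,q):
    o1,d1=ray("top",p);o2,d2=ray("scene",q)
    s=np.linalg.lstsq(np.c_[d1,-d2],o2-o1,rcond=None)[0];a=o1+s[0]*d1;b=o2+s[1]*d2
    return (a+b)/2,np.linalg.norm(a-b)
def proj(n,P):
    c=calibration(n);q=np.linalg.inv(c["T"])@np.r_[P,1];q=c["camera_matrix"]@q[:3];return q[:2]/q[2]
E
python3 - <<'E'
from h import *
t=cv2.imread("pics/top0.png");s=cv2.imread("pics/scene0.png")
a=cv2.resize(t[172:262,108:178],None,fx=6,fy=6,interpolation=cv2.INTER_CUBIC)
b=cv2.resize(t[165:220,290:335],None,fx=8,fy=8,interpolation=cv2.INTER_CUBIC)
o=np.zeros((540,790,3),np.uint8);o[:540,:420]=a;o[:440,425:785]=b;cv2.imwrite("pics/c1.png",o)
cv2.imwrite("pics/c2.png",cv2.resize(s[155:315,95:295],None,fx=3.7,fy=3.7,interpolation=cv2.INTER_CUBIC))
for n,p in dict(clip=(144,217),big=(134,234),small=(145,205),bin=(221,131),stamp=(312,190),tea=(380,186)).items():print(n,onz("top",p,5).round())
E
```

```text
clip [523. 241.   5.]
big [479. 271.   5.]
small [557. 237.   5.]
bin [754.   3.   5.]
stamp [ 546. -237.    5.]
tea [ 535. -432.    5.]
```

View pics/c1.png

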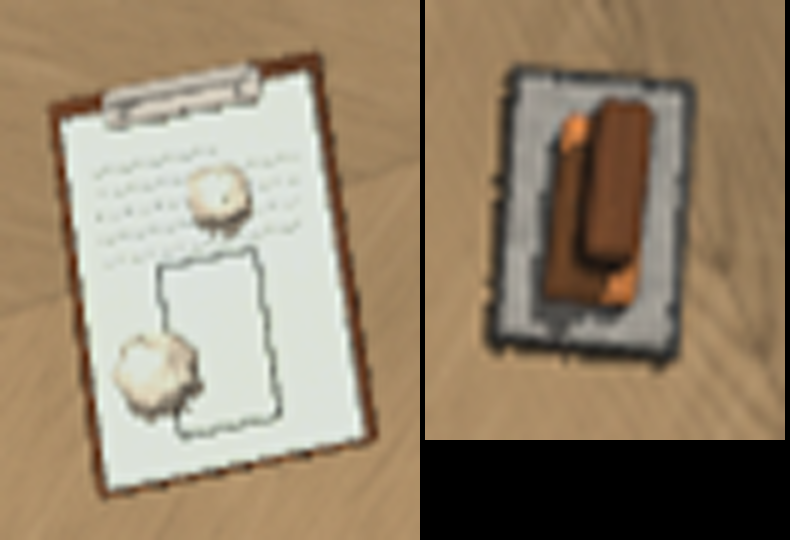

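View pics/c2.png

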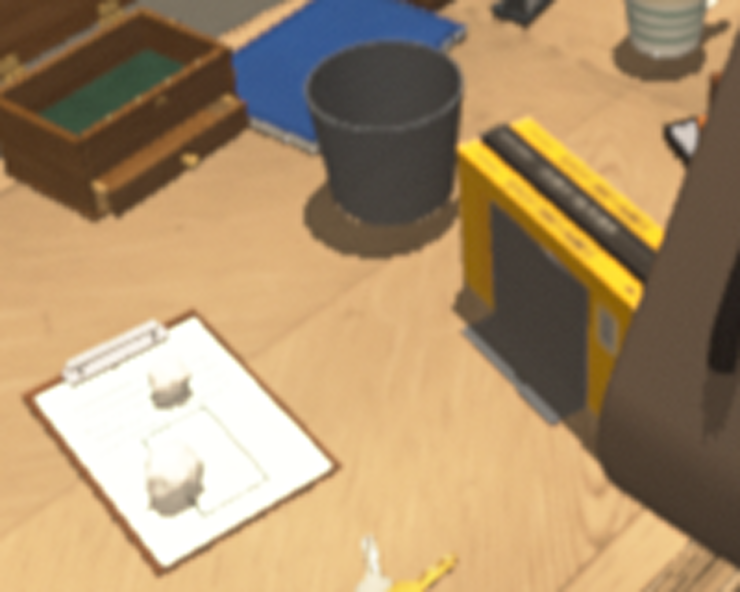

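Crop 1 shows the form with its frame corners at (157,266), (257,247), (281,414) and (180,438). The big ball is at (158,376), the small ball at (217,198), and the stamp handle at (620,175). Crop 2 shows the same balls at (175,478) and (170,383), and the bin rim centred at (384,86).

```bash
cat >> h.py <<'E'
L=lambda p:((p[0]+.5)/6-.5+108,(p[1]+.5)/6-.5+172)
R=lambda p:((p[0]-425+.5)/8-.5+290,(p[1]+.5)/8-.5+165)
S=lambda p:((p[0]+.5)/3.7-.5+95,(p[1]+.5)/3.7-.5+155)
E
python3 - <<'E'
from h import *
np.set_printoptions(suppress=True,precision=1)
cl=[(53,107),(320,55),(375,440),(103,495)];cs=[(25,398),(195,310),(338,466),(160,573)]
C=[]
for a,b in zip(cl,cs):
    P,e=tri(L(a),S(b));C.append(onz("top",L(a),4));print("clip",P,e,C[-1],onz("scene",S(b),4))
F=[onz("top",L(p),5) for p in [(157,266),(257,247),(281,414),(180,438)]]
print("frame",np.mean(F,0),[np.linalg.norm(F[i]-F[i-1]) for i in range(4)])
def yaw(Q): d=(Q[0]-Q[3])+(Q[1]-Q[2]);return np.arctan2(d[1],d[0])
c=np.mean(C,0);y=yaw(C);print("clip c",c,[np.linalg.norm(C[i]-C[i-1]) for i in range(4)],"yaw",np.degrees(y),np.degrees(yaw(F)),"frame pred",c[:2]-35*np.array([np.cos(y),np.sin(y)]))
print("big",tri(L((158,376)),S((175,478))));print("small",tri(L((217,198)),S((170,383))))
t=cv2.imread("pics/top0.png");g=t.max(2)
n,l,st,ce=cv2.connectedComponentsWithStats(((g<75)*1).astype(np.uint8))
for i in range(1,n):
    if 180<ce[i][0]<260 and 110<ce[i][1]<190 and st[i][4]>200:print("bin",st[i],ce[i])
print("bin",tri((221,149.5),S((384,86))),onz("top",(221,149.5),100))
B=[onz("top",R(p),13) for p in [(512,68),(695,83),(672,362),(490,348)]]
print("pad",np.mean(B,0),[np.linalg.norm(B[i]-B[i-1]) for i in range(4)],np.degrees(yaw(B)))
H=[onz("top",R(p),76) for p in [(605,100),(652,100),(630,255),(585,250)]]
print("handle",np.mean(H,0),[np.linalg.norm(H[i]-H[i-1]) for i in range(4)],np.degrees(yaw(H)))
print("books",*[onz("top",p,127) for p in [(221,190),(243,188),(252,270),(227,273)]])
print("keys",onz("top",(160,290),5),"mug",onz("top",(331,122),98))
E
```

```text
clip [612.1 315.5   3.5] 0.16855891267924006 [612.  315.4   4. ] [611.5 315.5   4. ]
clip [622.7 188.3   5.9] 1.3179056973581829 [622.8 188.3   4. ] [625.4 188.1   4. ]
clip [437.7 173.9   5.6] 1.3578364058235899 [437.4 173.8   4. ] [439.5 173.8   4. ]
clip [427.1 298.7   4.3] 0.5411372166538818 [426.9 298.6   4. ] [427.5 298.8   4. ]
frame [491.5 242.4   5. ] [np.float64(81.43394305622405), np.float64(46.87676205582405), np.float64(79.4139213554184), np.float64(46.88988798597126)]
clip c [524.8 244.    4. ] [np.float64(185.87396189741148), np.float64(127.5759335111458), np.float64(186.0158317486217), np.float64(125.24951839944788)] yaw 4.837559687417438 5.011824814513727 frame pred [489.9 241.1]
big (array([476.1, 265.8,  19.7]), np.float64(0.20910640622296664))
small (array([555.6, 235.5,  17.9]), np.float64(1.0720436869280063))
bin [ 199  127   43   49 1100] [220.5 146.9]
bin (array([662.5,   3. , 101.7]), np.float64(4.837176258824877)) [661.5   1.3 100. ]
pad [ 540.7 -231.3   13. ] [np.float64(101.92572409077037), np.float64(65.38378593904757), np.float64(101.55574021949118), np.float64(63.65772173399207)] -12.793301183051632
handle [ 539.3 -230.9   76. ] [np.float64(51.69225402022201), np.float64(15.653155346420139), np.float64(53.50021836967426), np.float64(14.859713672101757)] -16.019668846627745
books [545.9   9.  127. ] [544.6 -45.9 127. ] [343.1 -46.1 127. ] [343.1  13.6 127. ]
keys [320.4 207.9   5. ] mug [ 705.5 -299.3   98. ]
```

Request:
{"name": "arm_command", "arguments": {
  "delta_pos": [
    [0.428,0.412,0.08],
    [0.428,0.412,0.08],
    [0.428,0.412,0.08],
    [0.428,0.412,0.08],
    [0.428,0.412,0.08]
  ],
  "delta_rot": [
    [0,0,0],
    [0,0,0],
    [0,0,0],
    [0,0,0],
    [0,0,0]
  ],
  "claw": [0,0,0,0,0]
}}

```text
t: 0.52
eef_pos: [327.0, -480.1, 235.4]
tcp_rot: [3.141, -0.001, 0.358]
ft_force: [0.8, -0.3, 0.5]
opening: 0.999
grip_force: 0.0
```

Request:
{"name": "arm_command", "arguments": {
  "delta_pos": [
    [0.428,0.412,0.08],
    [0.428,0.412,0.08],
    [0.428,0.412,0.08],
    [0.428,0.412,0.08],
    [0.428,0.412,0.08]
  ],
  "delta_rot": [
    [0,0,0],
    [0,0,0],
    [0,0,0],
    [0,0,0],
    [0,0,0]
  ],
  "claw": [0,0,0,0,0]
}}

```text
t: 0.93
eef_pos: [433.7, -377.5, 255.2]
tcp_rot: [3.141, -0.001, 0.358]
ft_force: [-0.2, -0.4, -0.2]
opening: 1.004
grip_force: 0.0
```

Request:
{"name": "arm_command", "arguments": {
  "delta_pos": [
    [0.18,0.56,0],
    [0.18,0.56,0],
    [0.18,0.56,0],
    [0.18,0.56,0],
    [0.18,0.56,0]
  ],
  "delta_rot": [
    [0,0,0],
    [0,0,0],
    [0,0,0],
    [0,0,0],
    [0,0,0]
  ],
  "claw": [0,0,0,0,0]
}}

```text
t: 1.35
eef_pos: [476.5, -237.3, 254.6]
tcp_rot: [-3.141, 0.0, 0.358]
ft_force: [1.1, 0.1, -0.7]
opening: 1.001
grip_force: 0.0
```

Request:
{"name": "arm_command", "arguments": {
  "delta_pos": [
    [0.18,0.56,0],
    [0.18,0.56,0],
    [0.18,0.56,0],
    [0.18,0.56,0],
    [0.18,0.56,0]
  ],
  "delta_rot": [
    [0,0,0],
    [0,0,0],
    [0,0,0],
    [0,0,0],
    [0,0,0]
  ],
  "claw": [0,0,0,0,0]
}}

```text
t: 1.77
eef_pos: [521.8, -97.9, 254.4]
tcp_rot: [-3.141, 0.0, 0.357]
ft_force: [0.1, -0.6, 0.6]
opening: 0.997
grip_force: 0.0
```

Request:
{"name": "arm_command", "arguments": {
  "delta_pos": [
    [-0.09,0.732,0],
    [-0.09,0.732,0],
    [-0.09,0.732,0],
    [-0.09,0.732,0],
    [-0.09,0.732,0]
  ],
  "delta_rot": [
    [0,0,0],
    [0,0,0],
    [0,0,0],
    [0,0,0],
    [0,0,0]
  ],
  "claw": [0,0,0,0,0]
}}

```text
t: 2.18
eef_pos: [498.0, 84.8, 254.5]
tcp_rot: [-3.141, 0.0, 0.355]
ft_force: [0.1, 0.6, 0.5]
opening: 1.001
grip_force: 0.0
```

Request:
{"name": "arm_command", "arguments": {
  "delta_pos": [
    [-0.09,0.732,0],
    [-0.09,0.732,0],
    [-0.09,0.732,0],
    [-0.09,0.732,0],
    [-0.09,0.732,0]
  ],
  "delta_rot": [
    [0,0,0],
    [0,0,0],
    [0,0,0],
    [0,0,0],
    [0,0,0]
  ],
  "claw": [0,0,0,0,0]
}}

```text
t: 2.6
eef_pos: [476.1, 268.3, 254.4]
tcp_rot: [-3.141, 0.0, 0.356]
ft_force: [0.1, -1.2, -0.2]
opening: 1.001
grip_force: 0.0
```

```bash
python3 - <<'E'
from h import *
im=read_camera("scene")[:,:,::-1];im=read_camera("scene")[:,:,::-1];cv2.imwrite("pics/s1.png",im)
P=proj("scene",[540,-231,43]).round().astype(int);print(P,state()["eef_pos"])
x,y=P;cv2.imwrite("pics/c3.png",cv2.resize(im[y-35:y+35,x-45:x+45],None,fx=8,fy=8,interpolation=cv2.INTER_CUBIC))
E
```

```text
[292 188] [476.35602394 267.14555353 254.1314332 ]
```

View pics/c3.png

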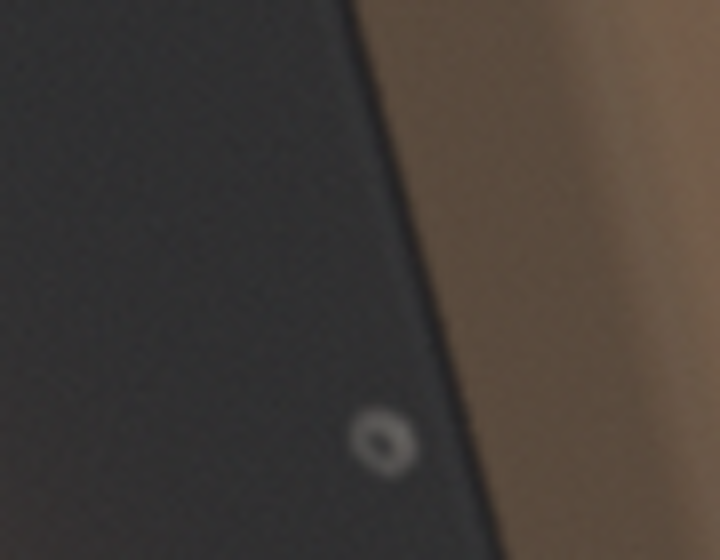

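The arm still blocks the scene camera's line of sight to the stamp, so I'll look again from the bin side. Now I'll grasp the big ball.

Request:
{"name": "arm_command", "arguments": {
  "delta_pos": [
    [0,0,-0.15],
    [0,0,-0.3],
    [0,0,-0.45],
    [0,0,-0.6],
    [0,0,-0.6]
  ],
  "delta_rot": [
    [0,0,0],
    [0,0,0],
    [0,0,0],
    [0,0,0],
    [0,0,0]
  ],
  "claw": [0,0,0,0,0]
}}

```text
t: 3.12
eef_pos: [474.2, 262.7, 98.9]
tcp_rot: [3.141, 0.01, 0.353]
ft_force: [-1.4, -0.6, -0.2]
opening: 1.001
grip_force: 0.0
```

Request:
{"name": "arm_command", "arguments": {
  "delta_pos": [
    [0,0,-0.1],
    [0,0,-0.2],
    [0,0,-0.3],
    [0,0,-0.38],
    [0,0,-0.38]
  ],
  "delta_rot": [
    [0,0,0],
    [0,0,0],
    [0,0,0],
    [0,0,0],
    [0,0,0]
  ],
  "claw": [0,0,0,0,0]
}}

```text
t: 3.53
eef_pos: [476.2, 264.3, 8.2]
tcp_rot: [3.141, 0.004, 0.354]
ft_force: [0.5, -0.6, 0.1]
opening: 0.996
grip_force: 0.0
```

Request:
{"name": "arm_command", "arguments": {
  "delta_pos": [
    [0,0,0],
    [0,0,0],
    [0,0,0],
    [0,0,0],
    [0,0,0]
  ],
  "delta_rot": [
    [0,0,0],
    [0,0,0],
    [0,0,0],
    [0,0,0],
    [0,0,0]
  ],
  "claw": [1,1,1,1,1]
}}

```text
t: 3.95
eef_pos: [476.6, 266.0, 10.8]
tcp_rot: [3.142, -0.002, 0.355]
ft_force: [0.3, 0.1, 0.5]
opening: 0.707
grip_force: 0.0
```

Request:
{"name": "arm_command", "arguments": {
  "delta_pos": [
    [0,0,0],
    [0,0,0],
    [0,0,0],
    [0,0,0],
    [0,0,0]
  ],
  "delta_rot": [
    [0,0,0],
    [0,0,0],
    [0,0,0],
    [0,0,0],
    [0,0,0]
  ],
  "claw": [1,1,1,1,1]
}}

```text
t: 4.37
eef_pos: [476.1, 265.9, 9.7]
tcp_rot: [3.141, 0.0, 0.355]
ft_force: [-0.0, 0.1, 1.8]
opening: 0.381
grip_force: 30.0
```

Request:
{"name": "arm_command", "arguments": {
  "delta_pos": [
    [0,0,0.1],
    [0,0,0.25],
    [0,0,0.4],
    [0,0,0.55],
    [0,0,0.6]
  ],
  "delta_rot": [
    [0,0,0],
    [0,0,0],
    [0,0,0],
    [0,0,0],
    [0,0,0]
  ],
  "claw": [1,1,1,1,1]
}}

```text
t: 4.78
eef_pos: [477.4, 266.5, 164.5]
tcp_rot: [-3.141, -0.006, 0.355]
ft_force: [0.1, -0.5, -0.5]
opening: 0.379
grip_force: 30.0
```

Request:
{"name": "arm_command", "arguments": {
  "delta_pos": [
    [0.075,-0.106,0],
    [0.15,-0.212,0],
    [0.225,-0.318,0],
    [0.3,-0.424,0],
    [0.373,-0.528,0]
  ],
  "delta_rot": [
    [0,0,0],
    [0,0,0],
    [0,0,0],
    [0,0,0],
    [0,0,0]
  ],
  "claw": [1,1,1,1,1]
}}

```text
t: 5.2
eef_pos: [570.1, 132.5, 159.7]
tcp_rot: [3.141, 0.0, 0.355]
ft_force: [0.8, -1.0, 0.4]
opening: 0.378
grip_force: 30.0
```

Request:
{"name": "arm_command", "arguments": {
  "delta_pos": [
    [0.09,-0.127,0],
    [0.18,-0.255,0],
    [0.27,-0.382,0],
    [0.34,-0.482,0],
    [0.373,-0.528,0]
  ],
  "delta_rot": [
    [0,0,0],
    [0,0,0],
    [0,0,0],
    [0,0,0],
    [0,0,0]
  ],
  "claw": [1,1,1,1,1]
}}

```text
t: 5.62
eef_pos: [664.2, -1.4, 159.2]
tcp_rot: [3.141, -0.0, 0.352]
ft_force: [-0.6, -0.5, -0.0]
opening: 0.383
grip_force: 30.0
```

Request:
{"name": "arm_command", "arguments": {
  "delta_pos": [
    [0,0,0],
    [0,0,-0.08],
    [0,0,-0.16],
    [0,0,-0.24],
    [0,0,-0.28]
  ],
  "delta_rot": [
    [0,0,0],
    [0,0,0],
    [0,0,0],
    [0,0,0],
    [0,0,0]
  ],
  "claw": [1,1,1,1,1]
}}

```text
t: 6.03
eef_pos: [661.0, 3.4, 87.5]
tcp_rot: [-3.14, 0.003, 0.356]
ft_force: [-1.0, -0.2, -0.8]
opening: 0.387
grip_force: 30.0
```

Request:
{"name": "arm_command", "arguments": {
  "delta_pos": [
    [0,0,0],
    [0,0,0],
    [0,0,0],
    [0,0,0],
    [0,0,0]
  ],
  "delta_rot": [
    [0,0,0],
    [0,0,0],
    [0,0,0],
    [0,0,0],
    [0,0,0]
  ],
  "claw": [1,0.35,0.35,0.35,0.35]
}}

```text
t: 6.45
eef_pos: [663.0, 2.0, 90.8]
tcp_rot: [3.141, -0.001, 0.355]
ft_force: [-0.5, -0.3, -0.4]
opening: 0.605
grip_force: 0.0
```

```bash
python3 - <<'E'
from h import *
im=read_camera("scene")[:,:,::-1];cv2.imwrite("pics/s2.png",im);t=read_camera("top")[:,:,::-1];cv2.imwrite("pics/t2.png",t)
a=cv2.resize(im[150:250,220:350],None,fx=3,fy=3);b=cv2.resize(t[110:270,100:260],None,fx=2.5,fy=2.5)
o=np.zeros((400,800,3),np.uint8);o[:300,:390]=a;o[:400,395:795]=b;cv2.imwrite("pics/c4.png",o)
E
```

```text
(no output)
```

View pics/c4.png

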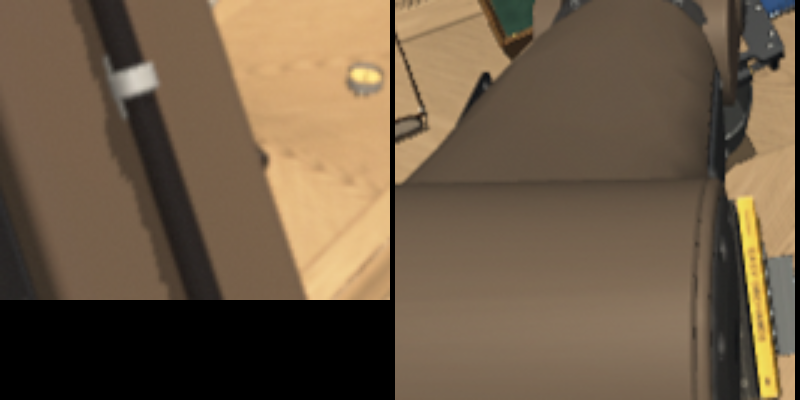

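Request:
{"name": "arm_command", "arguments": {
  "delta_pos": [
    [0,0,0.08],
    [0,0,0.16],
    [0,0,0.24],
    [0,0,0.28],
    [0,0,0.28]
  ],
  "delta_rot": [
    [0,0,0],
    [0,0,0],
    [0,0,0],
    [0,0,0],
    [0,0,0]
  ],
  "claw": [0.35,0.35,0.35,0.35,0.35]
}}

```text
t: 6.97
eef_pos: [663.6, 1.8, 162.2]
tcp_rot: [3.14, -0.004, 0.355]
ft_force: [0.4, -0.3, 1.0]
opening: 0.646
grip_force: 0.0
```

Request:
{"name": "arm_command", "arguments": {
  "delta_pos": [
    [-0.04,0.092,0],
    [-0.08,0.184,0],
    [-0.13,0.282,0],
    [-0.17,0.374,0],
    [-0.214,0.467,0]
  ],
  "delta_rot": [
    [0,0,0],
    [0,0,0],
    [0,0,0],
    [0,0,0],
    [0,0,0]
  ],
  "claw": [0,0,0,0,0]
}}

```text
t: 7.38
eef_pos: [608.2, 119.5, 158.4]
tcp_rot: [-3.141, 0.001, 0.354]
ft_force: [0.7, 0.0, 0.2]
opening: 0.945
grip_force: 0.0
```

Request:
{"name": "arm_command", "arguments": {
  "delta_pos": [
    [-0.06,0.13,0],
    [-0.12,0.26,0],
    [-0.18,0.39,0],
    [-0.214,0.467,0],
    [-0.214,0.467,0]
  ],
  "delta_rot": [
    [0,0,0],
    [0,0,0],
    [0,0,0],
    [0,0,0],
    [0,0,0]
  ],
  "claw": [0,0,0,0,0]
}}

```text
t: 7.8
eef_pos: [553.4, 238.6, 158.6]
tcp_rot: [-3.141, 0.002, 0.358]
ft_force: [-0.6, -0.6, -1.1]
opening: 1.001
grip_force: 0.0
```

Request:
{"name": "arm_command", "arguments": {
  "delta_pos": [
    [0,0,-0.1],
    [0,0,-0.2],
    [0,0,-0.3],
    [0,0,-0.4],
    [0,0,-0.45]
  ],
  "delta_rot": [
    [0,0,0],
    [0,0,0],
    [0,0,0],
    [0,0,0],
    [0,0,0]
  ],
  "claw": [0,0,0,0,0]
}}

```text
t: 8.22
eef_pos: [554.5, 234.3, 43.7]
tcp_rot: [-3.142, 0.004, 0.354]
ft_force: [0.0, -0.0, -0.3]
opening: 0.999
grip_force: 0.0
```

Request:
{"name": "arm_command", "arguments": {
  "delta_pos": [
    [0,0,-0.05],
    [0,0,-0.1],
    [0,0,-0.13],
    [0,0,-0.155],
    [0,0,-0.155]
  ],
  "delta_rot": [
    [0,0,0],
    [0,0,0],
    [0,0,0],
    [0,0,0],
    [0,0,0]
  ],
  "claw": [0,0,0,0,0]
}}

```text
t: 8.63
eef_pos: [555.5, 235.3, 7.6]
tcp_rot: [3.142, 0.001, 0.355]
ft_force: [0.2, 0.5, -0.4]
opening: 1.002
grip_force: 0.0
```

Request:
{"name": "arm_command", "arguments": {
  "delta_pos": [
    [0,0,0],
    [0,0,0],
    [0,0,0],
    [0,0,0],
    [0,0,0]
  ],
  "delta_rot": [
    [0,0,0],
    [0,0,0],
    [0,0,0],
    [0,0,0],
    [0,0,0]
  ],
  "claw": [1,1,1,1,1]
}}

```text
t: 9.05
eef_pos: [555.8, 235.5, 8.9]
tcp_rot: [3.141, -0.001, 0.355]
ft_force: [-0.3, -0.6, 0.3]
opening: 0.706
grip_force: 0.0
```

Request:
{"name": "arm_command", "arguments": {
  "delta_pos": [
    [0,0,0],
    [0,0,0],
    [0,0,0],
    [0,0,0],
    [0,0,0]
  ],
  "delta_rot": [
    [0,0,0],
    [0,0,0],
    [0,0,0],
    [0,0,0],
    [0,0,0]
  ],
  "claw": [1,1,1,1,1]
}}

```text
t: 9.47
eef_pos: [555.7, 235.4, 8.4]
tcp_rot: [3.141, 0.0, 0.355]
ft_force: [-0.1, -0.7, 0.4]
opening: 0.351
grip_force: 0.0
```

Request:
{"name": "arm_command", "arguments": {
  "delta_pos": [
    [0,0,0],
    [0,0,0],
    [0,0,0],
    [0,0,0],
    [0,0,0]
  ],
  "delta_rot": [
    [0,0,0],
    [0,0,0],
    [0,0,0],
    [0,0,0],
    [0,0,0]
  ],
  "claw": [1,1,1,1,1]
}}

```text
t: 9.88
eef_pos: [555.6, 235.4, 8.4]
tcp_rot: [3.142, 0.0, 0.355]
ft_force: [0.4, -0.4, 0.2]
opening: 0.293
grip_force: 30.0
```

Request:
{"name": "arm_command", "arguments": {
  "delta_pos": [
    [0,0,0.1],
    [0,0,0.25],
    [0,0,0.4],
    [0,0,0.55],
    [0,0,0.6]
  ],
  "delta_rot": [
    [0,0,0],
    [0,0,0],
    [0,0,0],
    [0,0,0],
    [0,0,0]
  ],
  "claw": [1,1,1,1,1]
}}

```text
t: 10.3
eef_pos: [557.1, 235.9, 163.7]
tcp_rot: [3.141, -0.007, 0.355]
ft_force: [0.3, -0.1, -0.9]
opening: 0.298
grip_force: 30.0
```

Request:
{"name": "arm_command", "arguments": {
  "delta_pos": [
    [0.04,-0.092,0],
    [0.08,-0.184,0],
    [0.13,-0.282,0],
    [0.17,-0.374,0],
    [0.214,-0.467,0]
  ],
  "delta_rot": [
    [0,0,0],
    [0,0,0],
    [0,0,0],
    [0,0,0],
    [0,0,0]
  ],
  "claw": [1,1,1,1,1]
}}

```text
t: 10.72
eef_pos: [609.4, 117.6, 158.5]
tcp_rot: [3.142, 0.0, 0.355]
ft_force: [-0.4, 0.9, 1.0]
opening: 0.298
grip_force: 30.0
```

Request:
{"name": "arm_command", "arguments": {
  "delta_pos": [
    [0.06,-0.13,0],
    [0.12,-0.26,0],
    [0.18,-0.39,0],
    [0.214,-0.467,0],
    [0.214,-0.467,0]
  ],
  "delta_rot": [
    [0,0,0],
    [0,0,0],
    [0,0,0],
    [0,0,0],
    [0,0,0]
  ],
  "claw": [1,1,1,1,1]
}}

```text
t: 11.13
eef_pos: [663.9, -2.1, 158.0]
tcp_rot: [3.141, -0.0, 0.351]
ft_force: [-0.3, -0.7, 0.4]
opening: 0.293
grip_force: 30.0
```

Request:
{"name": "arm_command", "arguments": {
  "delta_pos": [
    [0,0,0],
    [0,0,-0.08],
    [0,0,-0.16],
    [0,0,-0.24],
    [0,0,-0.28]
  ],
  "delta_rot": [
    [0,0,0],
    [0,0,0],
    [0,0,0],
    [0,0,0],
    [0,0,0]
  ],
  "claw": [1,1,1,1,1]
}}

```text
t: 11.55
eef_pos: [661.3, 3.4, 86.3]
tcp_rot: [-3.14, 0.003, 0.356]
ft_force: [0.0, 0.2, -0.1]
opening: 0.293
grip_force: 30.0
```

Request:
{"name": "arm_command", "arguments": {
  "delta_pos": [
    [0,0,0],
    [0,0,0],
    [0,0,0],
    [0,0,0],
    [0,0,0]
  ],
  "delta_rot": [
    [0,0,0],
    [0,0,0],
    [0,0,0],
    [0,0,0],
    [0,0,0]
  ],
  "claw": [1,0.4,0.4,0.4,0.4]
}}

```text
t: 11.97
eef_pos: [663.1, 2.0, 89.5]
tcp_rot: [3.141, -0.001, 0.355]
ft_force: [0.2, -0.2, 0.2]
opening: 0.521
grip_force: 0.0
```

Request:
{"name": "arm_command", "arguments": {
  "delta_pos": [
    [0,0,0.08],
    [0,0,0.16],
    [0,0,0.26],
    [0,0,0.36],
    [0,0,0.4]
  ],
  "delta_rot": [
    [0,0,0],
    [0,0,0],
    [0,0,0],
    [0,0,0],
    [0,0,0]
  ],
  "claw": [0.4,0.4,0.4,0.4,0.4]
}}

```text
t: 12.38
eef_pos: [663.7, 1.8, 192.5]
tcp_rot: [3.139, -0.005, 0.355]
ft_force: [0.3, -1.0, 1.5]
opening: 0.6
grip_force: 0.0
```

Request:
{"name": "arm_command", "arguments": {
  "delta_pos": [
    [-0.284,-0.664,0.224],
    [-0.284,-0.664,0.224],
    [-0.284,-0.664,0.224],
    [-0.284,-0.664,0.224],
    [-0.284,-0.664,0.224]
  ],
  "delta_rot": [
    [0,0,0],
    [0,0,0],
    [0,0,0],
    [0,0,0],
    [0,0,0]
  ],
  "claw": [0,0,0,0,0]
}}

```text
t: 12.8
eef_pos: [590.3, -167.3, 245.7]
tcp_rot: [3.14, -0.001, 0.353]
ft_force: [0.1, 0.7, -0.8]
opening: 0.897
grip_force: 0.0
```

Request:
{"name": "arm_command", "arguments": {
  "delta_pos": [
    [-0.284,-0.664,0.224],
    [-0.284,-0.664,0.224],
    [-0.284,-0.664,0.224],
    [-0.284,-0.664,0.224],
    [-0.284,-0.664,0.224]
  ],
  "delta_rot": [
    [0,0,0],
    [0,0,0],
    [0,0,0],
    [0,0,0],
    [0,0,0]
  ],
  "claw": [0,0,0,0,0]
}}

```text
t: 13.22
eef_pos: [519.0, -333.5, 301.6]
tcp_rot: [3.14, -0.0, 0.353]
ft_force: [-0.3, -0.3, 0.4]
opening: 1.003
grip_force: 0.0
```

Request:
{"name": "arm_command", "arguments": {
  "delta_pos": [
    [-0.608,-0.512,0],
    [-0.608,-0.512,0],
    [-0.608,-0.512,0],
    [-0.608,-0.512,0],
    [-0.608,-0.512,0]
  ],
  "delta_rot": [
    [0,0,0],
    [0,0,0],
    [0,0,0],
    [0,0,0],
    [0,0,0]
  ],
  "claw": [0,0,0,0,0]
}}

```text
t: 13.63
eef_pos: [366.2, -459.5, 300.2]
tcp_rot: [3.141, 0.0, 0.354]
ft_force: [-0.8, -0.3, -0.1]
opening: 1.001
grip_force: 0.0
```

Request:
{"name": "arm_command", "arguments": {
  "delta_pos": [
    [-0.608,-0.512,0],
    [-0.608,-0.512,0],
    [-0.608,-0.512,0],
    [-0.608,-0.512,0],
    [-0.608,-0.512,0]
  ],
  "delta_rot": [
    [0,0,0],
    [0,0,0],
    [0,0,0],
    [0,0,0],
    [0,0,0]
  ],
  "claw": [0,0,0,0,0]
}}

```text
t: 14.05
eef_pos: [214.0, -587.6, 300.1]
tcp_rot: [3.141, 0.0, 0.354]
ft_force: [0.0, 0.6, 0.8]
opening: 1.0
grip_force: 0.0
```

Request:
{"name": "arm_command", "arguments": {
  "delta_pos": [
    [-0.63,-0.156,0],
    [-0.63,-0.156,0],
    [-0.63,-0.156,0],
    [-0.63,-0.156,0],
    [-0.63,-0.156,0]
  ],
  "delta_rot": [
    [0,0,0],
    [0,0,0],
    [0,0,0],
    [0,0,0],
    [0,0,0]
  ],
  "claw": [0,0,0,0,0]
}}

```text
t: 14.47
eef_pos: [53.3, -626.2, 299.8]
tcp_rot: [-3.141, 0.001, 0.35]
ft_force: [-0.3, -0.8, 0.3]
opening: 0.998
grip_force: 0.0
```

```bash
python3 - <<'E'
from h import *
im=read_camera("scene")[:,:,::-1];cv2.imwrite("pics/s3.png",im);t=read_camera("top")[:,:,::-1];cv2.imwrite("pics/t3.png",t)
a=cv2.resize(im[163:223,262:327],None,fx=8,fy=8,interpolation=cv2.INTER_CUBIC);b=cv2.resize(t[125:175,195:249],None,fx=5,fy=5,interpolation=cv2.INTER_CUBIC)
o=np.zeros((480,800,3),np.uint8);o[:480,:520]=a;o[:250,525:795]=b;cv2.imwrite("pics/c5.png",o)
E
```

```text
(no output)
```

View pics/c5.png

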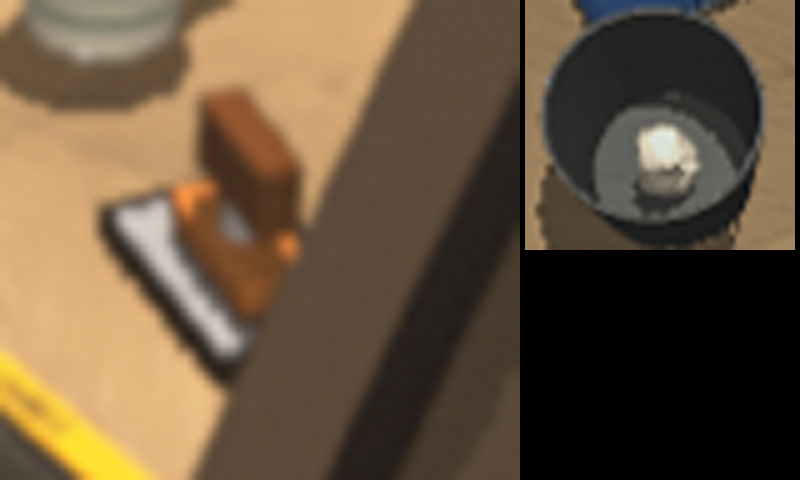

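The scene crop now shows the stamp's handle, with its top face ends at about (222,93) and (282,169). The bin crop shows one white ball with a second, shaded one beneath it.

```bash
python3 - <<'E'
from h import *
np.set_printoptions(suppress=True,precision=1)
Q=lambda p:((p[0]+.5)/8-.5+262,(p[1]+.5)/8-.5+163)
a,e=tri(R((628,101)),Q((222,93)));b,f=tri(R((607,253)),Q((282,169)));print(a,e,b,f,(a+b)/2,np.linalg.norm(a-b),np.degrees(np.arctan2(*(a-b)[1::-1])))
# edge-based yaw from masks in top view: handle dark vs block
t=cv2.imread("pics/t3.png")[165:220,290:335];h=cv2.cvtColor(t,cv2.COLOR_BGR2HSV)
m=((h[...,0]<14)&(h[...,1]>120)).astype(np.uint8);m[:, [0,-1]]=0
n,l,st,ce=cv2.connectedComponentsWithStats(m);i=1+np.argmax(st[1:,4]);print(st[i],ce[i])
big=cv2.resize(cv2.cvtColor(t,cv2.COLOR_BGR2GRAY),None,fx=8,fy=8,interpolation=cv2.INTER_CUBIC)
# long edges: left and right edge of handle top face, row by row, subpixel by red channel gradient
r=cv2.resize(t[...,2],None,fx=8,fy=8,interpolation=cv2.INTER_CUBIC).astype(float)
gx=cv2.Sobel(cv2.GaussianBlur(r,(0,0),4),cv2.CV_64F,1,0)
for lo,hi,nm,sg in((135,185,"left",1),(195,240,"right",1)):
    ys=np.arange(125,235,4);xs=np.array([lo+np.argmax(gx[y,lo:hi]) for y in ys])
    vx,vy,x0,y0=cv2.fitLine(np.c_[xs,ys].astype(np.float32),cv2.DIST_HUBER,0,.01,.01).ravel()
    P=[onz("top",R((x0+k*vx+425,y0+k*vy)),76) for k in(-60,60)];d=P[0]-P[1] if P[0][0]>P[1][0] else P[1]-P[0]
    print(nm,x0+425,y0,xs+425,np.degrees(np.arctan2(d[1],d[0])),P)
E
```

```text
[ 564.  -238.5   75.2] 1.1154235083916961 [ 513.3 -223.6   77.1] 1.0220559326765783 [ 538.7 -231.1   76.1] 52.92523341745649 -16.316683470388156
[ 15  13  13  25 257] [21.4 25.3]
left 583.2717 179.22272 [569 568 566 563 562 561 561 596 596 595 595 595 595 595 595 595 594 594
 593 591 590 589 589 588 588 588 588 588] 6.110992698946519 [array([ 559.7, -217.1,   76. ]), array([ 519.4, -221.4,   76. ])]
right 651.5 178.2 [657 657 657 656 656 656 656 655 652 650 650 650 650 650 650 650 649 649
 649 649 649 649 648 648 647 647 646 645] -14.76766755655334 [array([ 517.4, -236.6,   76. ]), array([ 557.1, -247. ,   76. ])]
```

Request:
{"name": "arm_command", "arguments": {
  "delta_pos": [
    [0.63,0.156,0],
    [0.63,0.156,0],
    [0.63,0.156,0],
    [0.63,0.156,0],
    [0.63,0.156,0]
  ],
  "delta_rot": [
    [0,0,0],
    [0,0,0],
    [0,0,0],
    [0,0,0],
    [0,0,0]
  ],
  "claw": [0,0,0,0,0]
}}

```text
t: 14.98
eef_pos: [223.5, -583.4, 300.5]
tcp_rot: [3.141, -0.002, 0.361]
ft_force: [0.1, -0.5, 0.8]
opening: 1.004
grip_force: 0.0
```

Request:
{"name": "arm_command", "arguments": {
  "delta_pos": [
    [0.43,0.473,0],
    [0.43,0.473,0],
    [0.43,0.473,0],
    [0.43,0.473,0],
    [0.43,0.473,0]
  ],
  "delta_rot": [
    [0,0,-0.2],
    [0,0,-0.2],
    [0,0,-0.2],
    [0,0,-0.2],
    [0,0,-0.2]
  ],
  "claw": [0,0,0,0,0]
}}

```text
t: 15.4
eef_pos: [328.2, -462.9, 300.9]
tcp_rot: [-3.141, -0.001, 0.046]
ft_force: [1.3, -0.2, 0.7]
opening: 1.001
grip_force: 0.0
```

Request:
{"name": "arm_command", "arguments": {
  "delta_pos": [
    [0.43,0.473,-0.2],
    [0.43,0.473,-0.2],
    [0.43,0.473,-0.2],
    [0.43,0.473,-0.2],
    [0.43,0.473,-0.2]
  ],
  "delta_rot": [
    [0,0,-0.195],
    [0,0,-0.195],
    [0,0,-0.195],
    [0,0,-0.195],
    [0,0,-0.195]
  ],
  "claw": [0,0,0,0,0]
}}

```text
t: 15.82
eef_pos: [434.4, -344.4, 248.6]
tcp_rot: [-3.139, 0.002, -0.261]
ft_force: [0.9, 0.4, 0.6]
opening: 1.004
grip_force: 0.0
```

Request:
{"name": "arm_command", "arguments": {
  "delta_pos": [
    [0.1,0.11,-0.04],
    [0.2,0.22,-0.09],
    [0.3,0.33,-0.14],
    [0.4,0.44,-0.18],
    [0.43,0.473,-0.2]
  ],
  "delta_rot": [
    [0,0,0],
    [0,0,0],
    [0,0,0],
    [0,0,0],
    [0,0,0]
  ],
  "claw": [0,0,0,0,0]
}}

```text
t: 16.23
eef_pos: [541.3, -227.5, 199.2]
tcp_rot: [-3.141, 0.001, -0.262]
ft_force: [0.4, 0.4, -1.1]
opening: 0.997
grip_force: 0.0
```

Request:
{"name": "arm_command", "arguments": {
  "delta_pos": [
    [0,0,0],
    [0,0,0],
    [0,0,-0.1],
    [0,0,-0.2],
    [0,0,-0.24]
  ],
  "delta_rot": [
    [0,0,0],
    [0,0,0],
    [0,0,0],
    [0,0,0],
    [0,0,0]
  ],
  "claw": [0,0,0,0,0]
}}

```text
t: 16.65
eef_pos: [537.6, -232.2, 138.6]
tcp_rot: [-3.141, 0.002, -0.267]
ft_force: [0.2, 0.1, -0.8]
opening: 1.0
grip_force: 0.0
```

Request:
{"name": "arm_command", "arguments": {
  "delta_pos": [
    [0,0,0],
    [0,0,0],
    [0,0,0],
    [0,0,0],
    [0,0,0]
  ],
  "delta_rot": [
    [0,0,0],
    [0,0,0],
    [0,0,0],
    [0,0,0],
    [0,0,0]
  ],
  "claw": [0,0,0,0,0]
}}

```text
t: 17.07
eef_pos: [539.5, -231.7, 141.5]
tcp_rot: [3.141, -0.002, -0.266]
ft_force: [-0.3, 0.7, -0.2]
opening: 1.0
grip_force: 0.0
```

Request:
{"name": "arm_command", "arguments": {
  "delta_pos": [
    [0,0,-0.1],
    [0,0,-0.2],
    [0,0,-0.3],
    [0,0,-0.36],
    [0,0,-0.396]
  ],
  "delta_rot": [
    [0,0,0],
    [0,0,0],
    [0,0,0],
    [0,0,0],
    [0,0,0]
  ],
  "claw": [0,0,0,0,0]
}}

```text
t: 17.48
eef_pos: [538.8, -231.1, 40.1]
tcp_rot: [-3.141, 0.001, -0.266]
ft_force: [0.1, 0.7, -0.2]
opening: 0.996
grip_force: 0.0
```

Request:
{"name": "arm_command", "arguments": {
  "delta_pos": [
    [0,0,0],
    [0,0,0],
    [0,0,0],
    [0,0,0],
    [0,0,0]
  ],
  "delta_rot": [
    [0,0,0],
    [0,0,0],
    [0,0,0],
    [0,0,0],
    [0,0,0]
  ],
  "claw": [0,0.6,0.6,0.6,0.6]
}}

```text
t: 17.9
eef_pos: [539.6, -231.5, 42.4]
tcp_rot: [3.141, -0.002, -0.266]
ft_force: [-0.5, 0.4, 0.2]
opening: 0.772
grip_force: 0.0
```

Request:
{"name": "arm_command", "arguments": {
  "delta_pos": [
    [0,0,0],
    [0,0,0],
    [0,0,0],
    [0,0,0],
    [0,0,0]
  ],
  "delta_rot": [
    [0,0,0],
    [0,0,0],
    [0,0,0],
    [0,0,0],
    [0,0,0]
  ],
  "claw": [0.65,0.68,0.71,0.74,1]
}}

```text
t: 18.32
eef_pos: [539.2, -231.3, 41.4]
tcp_rot: [3.141, -0.0, -0.266]
ft_force: [0.0, -0.3, 0.1]
opening: 0.423
grip_force: 0.0
```

Request:
{"name": "arm_command", "arguments": {
  "delta_pos": [
    [0,0,0],
    [0,0,0],
    [0,0,0],
    [0,0,0],
    [0,0,0]
  ],
  "delta_rot": [
    [0,0,0],
    [0,0,0],
    [0,0,0],
    [0,0,0],
    [0,0,0]
  ],
  "claw": [1,1,1,1,1]
}}

```text
t: 18.73
eef_pos: [539.2, -231.3, 41.4]
tcp_rot: [3.141, -0.0, -0.266]
ft_force: [-0.6, -1.2, -0.7]
opening: 0.212
grip_force: 30.0
```

Request:
{"name": "arm_command", "arguments": {
  "delta_pos": [
    [0,0,0],
    [0,0,0],
    [0,0,0],
    [0,0,0],
    [0,0,0]
  ],
  "delta_rot": [
    [0,0,0],
    [0,0,0],
    [0,0,0],
    [0,0,0],
    [0,0,0]
  ],
  "claw": [1,1,1,1,1]
}}

```text
t: 19.15
eef_pos: [539.1, -231.3, 41.4]
tcp_rot: [3.142, 0.0, -0.266]
ft_force: [0.2, 0.1, -0.7]
opening: 0.21
grip_force: 30.0
```

Request:
{"name": "arm_command", "arguments": {
  "delta_pos": [
    [0,0,0.08],
    [0,0,0.24],
    [0,0,0.4],
    [0,0,0.56],
    [0,0,0.7]
  ],
  "delta_rot": [
    [0,0,0],
    [0,0,0],
    [0,0,0],
    [0,0,0],
    [0,0,0]
  ],
  "claw": [1,1,1,1,1]
}}

```text
t: 19.57
eef_pos: [539.0, -231.2, 218.9]
tcp_rot: [3.141, -0.001, -0.266]
ft_force: [0.6, -0.2, -1.9]
opening: 0.209
grip_force: 30.0
```

Request:
{"name": "arm_command", "arguments": {
  "delta_pos": [
    [0,0,0],
    [-0.05,0.14,0],
    [-0.1,0.28,0],
    [-0.15,0.42,0],
    [-0.2,0.56,0]
  ],
  "delta_rot": [
    [0,0,0],
    [0,0,0],
    [0,0,0],
    [0,0,0],
    [0,0,0]
  ],
  "claw": [1,1,1,1,1]
}}

```text
t: 19.98
eef_pos: [487.9, -90.0, 215.8]
tcp_rot: [-3.142, 0.001, -0.266]
ft_force: [0.8, 0.5, -0.4]
opening: 0.206
grip_force: 30.0
```

Request:
{"name": "arm_command", "arguments": {
  "delta_pos": [
    [-0.02,0.14,0],
    [-0.04,0.28,0],
    [-0.05,0.42,0],
    [-0.05,0.56,0],
    [-0.05,0.7,0]
  ],
  "delta_rot": [
    [0,0,0],
    [0,0,0],
    [0,0,0],
    [0,0,0],
    [0,0,0]
  ],
  "claw": [1,1,1,1,1]
}}

```text
t: 20.4
eef_pos: [475.9, 85.3, 216.1]
tcp_rot: [3.141, 0.0, -0.266]
ft_force: [0.6, 1.1, -0.8]
opening: 0.207
grip_force: 30.0
```

Request:
{"name": "arm_command", "arguments": {
  "delta_pos": [
    [0.01,0.13,0],
    [0.02,0.26,0],
    [0.04,0.39,0],
    [0.05,0.5,0],
    [0.06,0.6,0]
  ],
  "delta_rot": [
    [0,0,0.05],
    [0,0,0.1],
    [0,0,0.15],
    [0,0,0.2],
    [0,0,0.2235]
  ],
  "claw": [1,1,1,1,1]
}}

```text
t: 20.82
eef_pos: [491.2, 235.6, 215.8]
tcp_rot: [3.141, 0.001, 0.091]
ft_force: [0.3, -0.3, -0.5]
opening: 0.211
grip_force: 30.0
```

```bash
python3 -c "
from cell import *
s=state();print(s['eef_pos'],s['tcp_rot'],s['opening'],s['joints'])"
```

```text
[491.21829625 235.56752846 215.80142237] [3.14143283e+00 7.63605106e-04 9.07006377e-02] 0.2114790976098009 [3.25886363e-01 3.76272093e-01 1.75435967e+00 2.65529875e-05
 1.01174072e+00 1.80596790e+00]
```

Request:
{"name": "arm_command", "arguments": {
  "delta_pos": [
    [-0.003,0.02,0],
    [-0.003,0.033,-0.14],
    [-0.003,0.033,-0.28],
    [-0.003,0.033,-0.42],
    [-0.003,0.033,-0.56]
  ],
  "delta_rot": [
    [0,0,0],
    [0,0,0],
    [0,0,0],
    [0,0,0],
    [0,0,0]
  ],
  "claw": [1,1,1,1,1]
}}

```text
t: 21.23
eef_pos: [490.4, 241.4, 74.8]
tcp_rot: [3.141, -0.0, 0.085]
ft_force: [0.6, 1.1, -1.5]
opening: 0.209
grip_force: 30.0
```

Request:
{"name": "arm_command", "arguments": {
  "delta_pos": [
    [0,0,0],
    [0,0,0],
    [0,0,0],
    [0,0,0],
    [0,0,0]
  ],
  "delta_rot": [
    [0,0,0],
    [0,0,0],
    [0,0,0],
    [0,0,0],
    [0,0,0]
  ],
  "claw": [1,1,1,1,1]
}}

```text
t: 21.65
eef_pos: [491.7, 242.1, 78.4]
tcp_rot: [-3.141, -0.003, 0.085]
ft_force: [-0.1, 0.3, -0.5]
opening: 0.21
grip_force: 30.0
```

Request:
{"name": "arm_command", "arguments": {
  "delta_pos": [
    [0,0,-0.03],
    [0,0,-0.06],
    [0,0,-0.09],
    [0,0,-0.11],
    [0,0,-0.116]
  ],
  "delta_rot": [
    [0,0,0],
    [0,0,0],
    [0,0,0],
    [0,0,0],
    [0,0,0]
  ],
  "claw": [1,1,1,1,1]
}}

```text
t: 22.07
eef_pos: [490.4, 241.7, 46.1]
tcp_rot: [3.141, 0.002, 0.085]
ft_force: [0.6, 0.3, -1.1]
opening: 0.207
grip_force: 30.0
```

Request:
{"name": "arm_command", "arguments": {
  "delta_pos": [
    [0,0,0],
    [0,0,0],
    [0,0,0],
    [0,0,0],
    [0,0,0]
  ],
  "delta_rot": [
    [0,0,0],
    [0,0,0],
    [0,0,0],
    [0,0,0],
    [0,0,0]
  ],
  "claw": [1,1,1,1,1]
}}

```text
t: 22.48
eef_pos: [491.0, 241.9, 47.7]
tcp_rot: [-3.142, -0.0, 0.085]
ft_force: [0.3, -0.4, -2.3]
opening: 0.208
grip_force: 30.0
```

```bash
python3 - <<'E'
from h import *
s=state();print(s['eef_pos'],s['tcp_rot'],s['opening'])
a=read_camera("scene")[:,:,::-1];b=read_camera("top")[:,:,::-1];cv2.imwrite("pics/s4.png",a);cv2.imwrite("pics/t4.png",b)
o=np.zeros((540,800,3),np.uint8);A=cv2.resize(a[235:315,95:195],None,fx=5.5,fy=5.5,interpolation=cv2.INTER_CUBIC);o[:440,:550]=A
B=cv2.resize(b[110:270,100:225],None,fx=1.9,fy=1.9);o[:B.shape[0],555:555+B.shape[1]]=B;cv2.imwrite("pics/c6.png",o)
# predicted sole corners (z=15) and frame corners in scene crop pixels
y=.085;Rm=np.array([[np.cos(y),-np.sin(y)],[np.sin(y),np.cos(y)]])
for nm,z,u,v,c in(("sole",15,31,14,s['eef_pos'][:2]),("frame",5,40,23,(490.8,241.9))):
    print(nm,[np.round((proj("scene",np.r_[np.array(c)+Rm@[i*u,j*v],z])+.5-[95,235])*5.5).tolist() for i,j in((1,1),(1,-1),(-1,-1),(-1,1))])
E
```

```text
[491.04045598 241.93872082  47.6537218 ] [-3.14157387e+00 -4.47875393e-04  8.53674040e-02] 0.20759505934208602
sole [[236.0, 205.0], [294.0, 174.0], [367.0, 258.0], [308.0, 292.0]]
frame [[211.0, 219.0], [306.0, 169.0], [400.0, 276.0], [303.0, 332.0]]
```

View pics/c6.png

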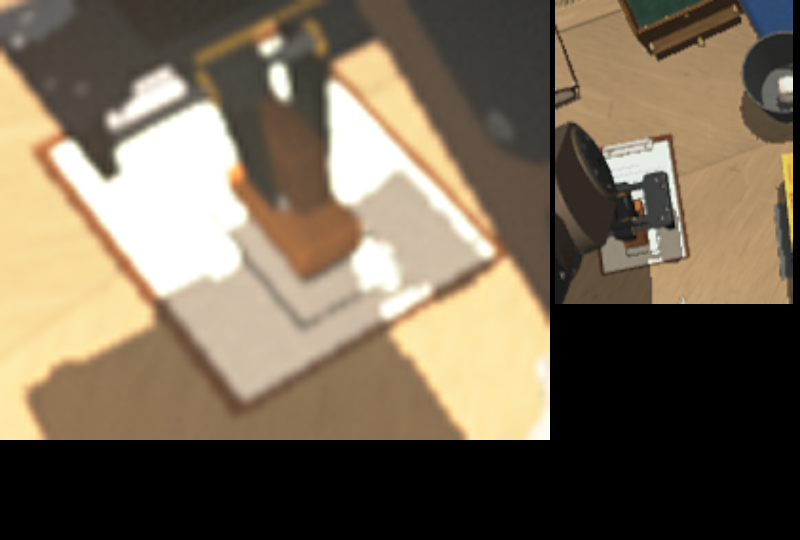

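The stamp is hovering over the frame. The frame's near-left corner is at (306,326), against a predicted (303,332). The block's near corner is at about (307,278) and its far-left corner at (235,175). The bin still holds the white ball. I'll check these numbers before handing in.

```bash
python3 - <<'E'
from h import *
s=state();y=.085;Rm=np.array([[np.cos(y),-np.sin(y)],[np.sin(y),np.cos(y)]]);c=s['eef_pos'][:2]
for nm,u,v,z in(("blockbot",33,16,20),("blocktop",33,16,36),("frame",40,23,5)):
    print(nm,[np.round((proj("scene",np.r_[c+Rm@[i*u,j*v],z])+.5-[95,235])*5.5).tolist() for i,j in((1,1),(1,-1),(-1,-1),(-1,1))])
cor=lambda p:((p[0]+.5)/5.5-.5+95,(p[1]+.5)/5.5-.5+235)
for nm,p,z in(("frame NL",(306,326),5),("frame NL",(306,326),5),("block NL bot",(307,278),20),("block NR bot",(358,248),20),("block FL top",(232,168),36)):
    print(nm,(Rm.T@(onz("scene",cor(p),z)[:2]-c)).round(1))
b=cv2.imread("pics/t4.png")
cv2.imwrite("pics/c7.png",np.hstack([cv2.resize(b[178:258,108:178],(525,600),interpolation=cv2.INTER_CUBIC),cv2.resize(b[125:175,200:245],(270,600))]))
print([np.round((proj("top",np.r_[c+Rm@[i*u,j*v],z])+.5-[108,178])*7.5).tolist() for u,v,z in((40,23,5),(33,16,36)) for i,j in((1,1),(1,-1),(-1,-1),(-1,1))])
E
```

```text
blockbot [[228.0, 197.0], [294.0, 161.0], [372.0, 250.0], [304.0, 289.0]]
blocktop [[222.0, 171.0], [289.0, 135.0], [368.0, 224.0], [299.0, 263.0]]
frame [[211.0, 219.0], [305.0, 168.0], [400.0, 276.0], [303.0, 332.0]]
frame NL [-38.5  20.4]
frame NL [-38.5  20.4]
block NL bot [-28.9  12.2]
block NR bot [-28.4 -12.1]
block FL top [31.3 11.8]
[[200.0, 290.0], [322.0, 266.0], [352.0, 476.0], [228.0, 502.0], [191.0, 292.0], [279.0, 275.0], [304.0, 454.0], [215.0, 472.0]]
```

View pics/c7.png

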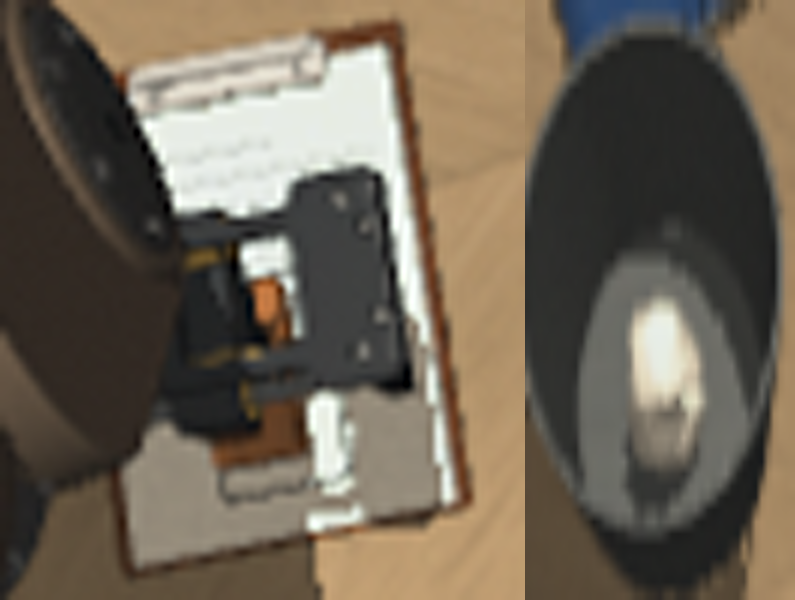

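```bash
python3 - <<'E'
from h import *
a,b=cv2.imread("pics/top0.png"),cv2.imread("pics/t3.png")
m=(cv2.absdiff(a,b).max(2)>45).astype(np.uint8);m=cv2.morphologyEx(m,cv2.MORPH_OPEN,np.ones((3,3),np.uint8))
n,l,st,ce=cv2.connectedComponentsWithStats(m)
for i in range(1,n):print(st[i],ce[i].round())
c=cv2.resize(b[135:175,205:240],None,fx=15,fy=15,interpolation=cv2.INTER_CUBIC);cv2.imwrite("pics/c8.png",c)
print(state()['eef_pos'],state()['grip_force'])
E
```

```text
[218 150  11   9  84] [223. 154.]
[219 164   3   3   9] [220. 165.]
[142 208   6   3  18] [144. 209.]
[138 230   3   3   9] [139. 231.]
[138 235   4   4  15] [139. 236.]
[131 238   6   4  21] [134. 240.]
[476 263  11   4  40] [481. 265.]
[461 266  23  30 375] [472. 280.]
[478 268  21  25 281] [488. 280.]
[501 285  11   7  47] [506. 288.]
[504 294   8  14  67] [508. 299.]
[493 297   5   7  28] [495. 300.]
[446 299  30  11 117] [461. 304.]
[499 298   5   4  19] [501. 299.]
[263 302  43  17 348] [288. 311.]
[273 305   3   3   9] [274. 306.]
[279 304   4   3  12] [280. 305.]
[ 417  307   95   77 4967] [475. 345.]
[173 324  29  24 404] [188. 337.]
[193 345   4   3  12] [194. 346.]
[176 349   9   6  36] [180. 351.]
[180 354  26  30 608] [193. 369.]
[231 364   3   3   9] [232. 365.]
[226 372   3   4  12] [227. 374.]
[231 373   6   4  20] [233. 374.]
[229 378   3   3   9] [230. 379.]
[274 379   9   5  27] [278. 381.]
[257 380  12   4  40] [262. 382.]
[490.93835662 241.95024492  47.58118627] 29.997734427452087
```

View pics/c8.png

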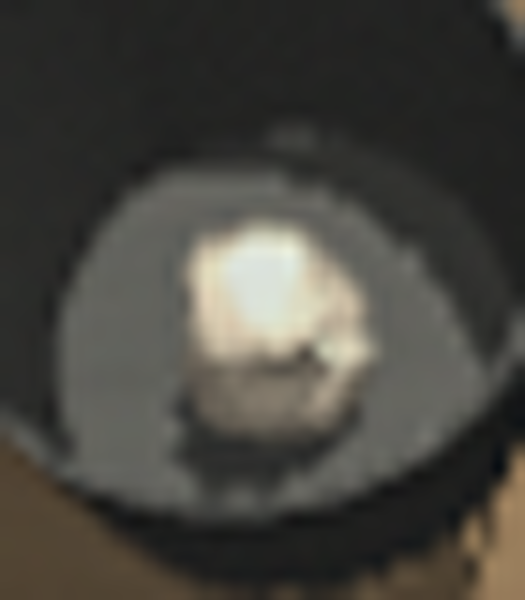

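The crop shows the small ball stacked on the big one in the bin, at about (270,290) over (280,390). No new blobs appear on the desk, so I'm handing in.

```bash
python3 -c "
from cell import *
print(job_done())"
```

```text
the job is handed in; nothing more can be done
None
```

I handed the job in with both paper balls in the bin and the stamp held still about 11 mm above the paper, within about 2 mm of the frame's centre and squared up with it; no verdict came back.

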